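# Index a printed gear to the third stop and hold it

## Robot

A 6-joint arm with a two-finger parallel gripper is mounted at the origin on the work surface. World frame = base frame: x ahead of the robot, y to its left, z up, the work surface at z = 0. Lengths are in m, angles in rad, forces in N, time in s.
With the tool pointing down it reaches from about 0.275 to 0.875 m from the base axis. Payload 12.5 kg.
Tool frame: the origin (TCP) lies on the centre line of the jaws, within the pads' length; the fingertips stand 8 mm ahead of it and the grasp point (between the pads) lies 11 mm behind it; z points along the fingers, y is the direction in which the jaws open and shut (so a half turn about z gives the same grasp; the last joint's range is limited). The gripper opens to 85 mm and grips with 20 to 120 N. Pads are 22 mm wide; open, the fingers measure 114 mm over their backs; the gripper's body (76 mm by 85 mm) begins 54 mm behind the grasp point. The pads swing forward as they close: fully open they stand 13 mm farther back than shut.
Start: joints at [1.162, 0.351, 1.652, -0, 1.139, -0.085], TCP at [0.175, 0.521, 0.239] pointing down, gripper open.
Joint ranges: [-2.75, 2.75], [-0.79, 2.1], [0.01, 2.65], [-1.57, 4.71], [0.07, 3.14], [-2.87, 2.87]. Speed limits (rad/s): [2.22, 2.22, 2.79, 3.14, 3.14, 3.14].

## Interface

Orientations are given as a unit quaternion [w, x, y, z].
In Python, from cell import * gives the robot as it stands.
- The arm moves only by the tool apply_moves, never from a script. Its argument "moves" is a list of rows, each an object of numbers: "tx", "ty", "tz": the shift along the world's x, y, z in m; "ax", "ay", "az": the turn, a rotation vector about the world's x, y, z in rad; "fingers": the closure, from -1 (fully open) to 1 (shut). A call has exactly 10 rows; each row is the pose to reach, as a shift and turn from the pose measured when the call began; what a row does not reach only later rows make up. A row lasts 1/8 s, in which the tool goes at most 62.5 mm and 10.7 degrees, less where a joint would pass 70% of its speed; a pose out of reach is approached as far as the arm can. A call with a gripper value outside its range is refused whole. The fingers move at their own pace and stop on an object; "force" is the grip in N (left out, the last holds). Time passes only in rows, so rows that repeat a pose let the fingers close, or fill a call up. It gives the time, the measured TCP pose, the force and the opening at its end, in the units of the state.
- get_state(): the state, without advancing time (a new reading comes with each control period).
- camera(name): name is "scene" or "top" or "wrist"; returns the picture (420x560x3 uint8, red, green, blue); there is no depth.
- camera_model(name): a dict with "fx", "fy", "cx", "cy" (pixels), "D" ([k1, k2, p1, p2, k3] as OpenCV has them; the pictures are not rectified), "R" (3x3) and "t" (3): a world point X has camera coordinates R X + t. Camera axes: x right, y down, z forward; pixel columns grow to the right and rows downward; lengths in m; the calibration is good to about 2 mm. A picture is of the moment at which its call begins: read the wrist's pose just before it. camera_model takes no time and is no camera call; for the wrist camera it gives the pose at the moment of the call.
- job_done(): hands the job in, once; it reports no verdict.
The state is a dict: "clock": time; "qpos": joint angles; "dq": joint speeds; "joint_efforts": joint torques, N m; "tool_pos": TCP position; "ee_rot": TCP orientation; "ft_force": force on the tool from outside, world axes, zero at the start; "wrist_torque": the same for the moment, N m; "grip_width": finger opening in m.
Only numpy, scipy, OpenCV 4.12 (cv2) and the standard library are available. Lean on these libraries where they do the work, as an engineer would, in place of code of your own. Each camera call takes 0.05 s, during which the arm holds its last target. There are 200 camera calls.

## Task

Get the printed gear on the indexing fixture ready for marking: pinch the bar knob and turn it fully anticlockwise (seen from above) to its end stop, then turn it clockwise three clicks, counting from the end stop. Finish there, still pinching the knob by its bar and holding it still in the third stop: do not let go at the end. Leave the glue bottle, the screwdriver, the printed tag and the screen where they lie.

Things in the scene. Friction and masses are not known exactly. Their poses are not given: they have to be found in the camera images.
- fixture: Dividing fixture, bolted down: 160 mm square base; on its vertical axis a fixed scalloped steel index plate (94 mm across), an index arm (reaching 78 mm, under the gear), a grey printed gear (80 mm across, top 70 mm above the table), a clamp disc 36 mm across (top 74 mm) and the black bar knob; all but the knob is under 75 mm high. Origin: on the knob's axis, under the base; z up.
- knob_grip (a point): Grip point of the black bar knob, on its axis, 98 mm above the table. Bar: 46 mm long, 14 wide, standing from 74 to 116 mm above the table; pinch it from above across its 14 mm. Axes turn with the knob: x along the bar, y across, z up; the white line on top and the index arm below point along -x. Knob, gear and arm turn as one, between two stop posts.
- spindle (a joint): Knob angle in rad, growing clockwise seen from above: 0 at the hard anticlockwise end stop (point axes then parallel to the fixture's), 2.51 at the other. A spring ball clicks into a notch every 0.419 rad (24 deg); the one at the end stop is not counted; third click: 1.257. Starts between 0.7 and 1.8. Leaving a notch takes about 0.2 N m; past half-way it is pulled into the next; let go, it stays.
- glue_mid (a point): Bystander: standing white glue bottle, 34 mm across, 100 mm high; this point is its centre, half-way up.
- driver_grip (a point): Bystander: black-handled screwdriver lying on the table; this point is on its handle.
- tag: Bystander: flat orange printed tag, 50 x 42 x 5 mm with a 28 mm tab; origin under its square part.
- screen: Bystander: small flat black touch-screen unit, 110 x 70 x 18 mm; origin at the centre of its underside.
There are look-alikes about, which are no part of the job. Of the things that look like the fixture, the smallest one is meant.

How it is judged:
On the way:
1. the knob is turned fully anticlockwise, to its end stop (value of joint spindle below 0.06 rad), for 0.2 s.
At the end, for the whole second after the job is handed in: The knob rests in the third notch clockwise from the end stop (1.257 rad, within 0.09 rad, not turning) and the fingers still pinch its bar (more than 3 N of contact, the grasp point within 25 mm of the grip point) (value of joint spindle between 1.167 and 1.347 rad and velocity of joint spindle between -0.05 and 0.05 rad/s and contact force between the fingers and fixture above 3 N and distance between the grasp point and knob_grip below 0.025 m); the arm keeps its last pose, push and grip.
It fails at once if the glue bottle is shifted by more than 30 mm (distance of glue_mid from where it was at the start of the episode above 0.03 m).
It fails at once if the screwdriver is shifted by more than 30 mm (distance of driver_grip from where it was at the start of the episode above 0.03 m).
It fails at once if the printed tag is shifted by more than 30 mm (distance of tag from where it was at the start of the episode above 0.03 m).
It fails at once if the screen is shifted by more than 30 mm (distance of screen from where it was at the start of the episode above 0.03 m).
It also fails if it takes over 67 s, if anything falls off the work surface, if the arm or the gripper's body presses on something with over 40 N, if the wrist force passes 120 N, or if a joint passes its speed limit or range.

## Working session

There is one attempt and no reset: what is moved stays moved. The work goes in short steps, Python scripts to look and compute and a tool call to move; the robot and the scene stay as the last step left them, time stands still between calls to the robot, and variables do not carry over. Pictures are saved under pics/ and viewed, about 8 in all and at most 12, crops included, and the job is handed in when it is done.

Besides the shell and the picture viewer there is one more tool, called in YAML: its name, and indented under it one key for each argument. apply_moves: Moves the arm, as the interface text tells. Its arguments: {"type":"object","properties":{"moves":{"type":"array","items":{"type":"object","properties":{"tx":{"type":"number"},"ty":{"type":"number"},"tz":{"type":"number"},"ax":{"type":"number"},"ay":{"type":"number"},"az":{"type":"number"},"fingers":{"type":"number"}}}},"force":{"type":"number"}},"required":["moves"]}

```bash
mkdir -p pics
python3 - <<'E'
from cell import *
import cv2,numpy as np
s=get_state();print(s)
a=camera("top");b=camera("scene")
cv2.imwrite("pics/top.png",a[:,:,::-1]);cv2.imwrite("pics/scene.png",b[:,:,::-1])
for n in("top","scene","wrist"):
    m=camera_model(n);print(n,{k:np.round(v,4).tolist() for k,v in m.items()})
E
```

```text
{'clock': 0.0, 'qpos': array([ 1.16243554e+00,  3.51265769e-01,  1.65244847e+00, -6.58496669e-06,
        1.13907341e+00, -8.45951714e-02]), 'dq': array([-0.00074939, -0.00106114, -0.00233772,  0.00047988,  0.00042023,
        0.00013866]), 'joint_efforts': array([-3.17074137e-04, -5.06101692e+01, -2.91399032e+01, -3.72903560e-05,
        4.57452319e-03, -7.97267745e-07]), 'tool_pos': array([0.17482074, 0.52113167, 0.23873297]), 'ee_rot': array([-1.42884340e-04,  1.61175290e-01,  9.86925615e-01, -5.80169994e-04]), 'ft_force': array([-0.06206386,  0.10224994,  0.74370475]), 'wrist_torque': array([-0.02696562,  0.00512367, -0.00322308]), 'grip_width': 0.08587324867428162}
top {'fx': 395.3248, 'fy': 395.3248, 'cx': 285.4876, 'cy': 202.3964, 'D': [-0.0126, 0.0, 0.0, 0.0, 0.0], 'R': [[-0.0226, -0.9994, -0.0258], [-0.9832, 0.0269, -0.1807], [0.1813, 0.0213, -0.9832]], 't': [-0.0985, 0.5864, 1.0988]}
scene {'fx': 390.5002, 'fy': 390.5002, 'cx': 274.9247, 'cy': 210.477, 'D': [-0.0861, 0.0, 0.0, 0.0, 0.0], 'R': [[0.7694, 0.6385, 0.0185], [0.4481, -0.5189, -0.728], [-0.4552, 0.5683, -0.6854]], 't': [-0.3647, -0.2428, 1.3442]}
wrist {'fx': 353.0053, 'fy': 353.0053, 'cx': 277.588, 'cy': 211.6443, 'D': [-0.0938, 0.0, 0.0, 0.0, 0.0], 'R': [[0.319, 0.9478, -0.0014], [0.8978, -0.3017, 0.3207], [0.3035, -0.1036, -0.9472]], 't': [-0.5485, -0.0418, 0.3804]}
```

View pics/top.png

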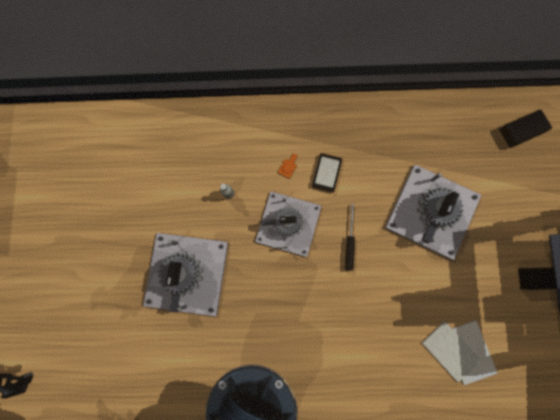

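View pics/scene.png

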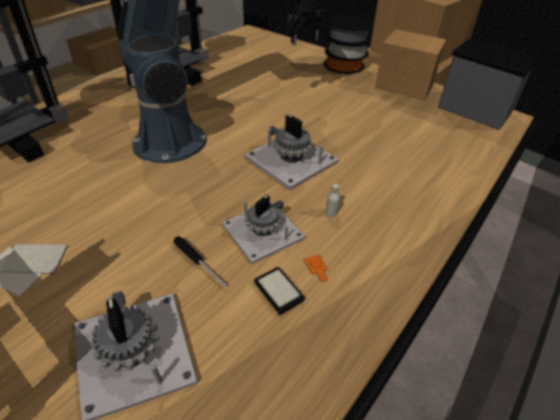

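Three fixtures show in the top picture, at (186,274), (288,223) and (433,212). The middle one, (288,223), is clearly the smallest; in the scene picture it is at (262,225). I'll confirm with an enlarged crop and its measured size.

```bash
cat > h.py <<'E'
from cell import *
import cv2,numpy as np
def ray(m,uv,z):
    K=np.array([[m["fx"],0,m["cx"]],[0,m["fy"],m["cy"]],[0,0,1.]])
    p=cv2.undistortPoints(np.array(uv,float).reshape(-1,1,2),K,np.array(m["D"])).reshape(-1,2)
    R=np.array(m["R"]);t=np.array(m["t"]);d=np.c_[p,np.ones(len(p))]@R;c=-R.T@t
    return c+d*((z-c[2])/d[:,2])[:,None]
def proj(m,X):
    K=np.array([[m["fx"],0,m["cx"]],[0,m["fy"],m["cy"]],[0,0,1.]])
    return cv2.projectPoints(np.array(X,float).reshape(-1,1,3),cv2.Rodrigues(np.array(m["R"]))[0],np.array(m["t"]),K,np.array(m["D"]))[0].reshape(-1,2)
E
python3 - <<'E'
from h import *
a=cv2.imread("pics/top.png")[180:268,245:333];b=cv2.imread("pics/scene.png")[175:275,210:310]
c=np.hstack([cv2.resize(a,(400,400),interpolation=2),cv2.resize(b,(400,400),interpolation=2)])
cv2.imwrite("pics/crop.png",cv2.convertScaleAbs(c,alpha=1.5,beta=10))
m=camera_model("top")
print(ray(m,[(269,194),(321,207),(307,255),(255,243)],.02).round(4))
print("knob",ray(m,[(288,219)],.116).round(3))
print("others",ray(m,[(155,234),(228,240),(215,315),(145,307)],.02).round(3),ray(m,[(416,166),(480,196),(454,259),(387,229)],.02).round(3))
print("glue,tag,screen,driver",ray(m,[(225,188),(288,168),(327,173),(350,240)],.02).round(3))
E
```

```text
[[ 0.6167 -0.0633  0.02  ]
 [ 0.5728 -0.2179  0.02  ]
 [ 0.4318 -0.1717  0.02  ]
 [ 0.4706 -0.0198  0.02  ]]
knob [[ 0.526 -0.12   0.116]]
others [[0.505 0.279 0.02 ]
 [0.481 0.06  0.02 ]
 [0.268 0.097 0.02 ]
 [0.294 0.3   0.02 ]] [[ 0.691 -0.51   0.02 ]
 [ 0.593 -0.691  0.02 ]
 [ 0.41  -0.596  0.02 ]
 [ 0.502 -0.409  0.02 ]]
glue,tag,screen,driver [[ 0.639  0.07   0.02 ]
 [ 0.696 -0.122  0.02 ]
 [ 0.677 -0.24   0.02 ]
 [ 0.472 -0.299  0.02 ]]
```

View pics/crop.png

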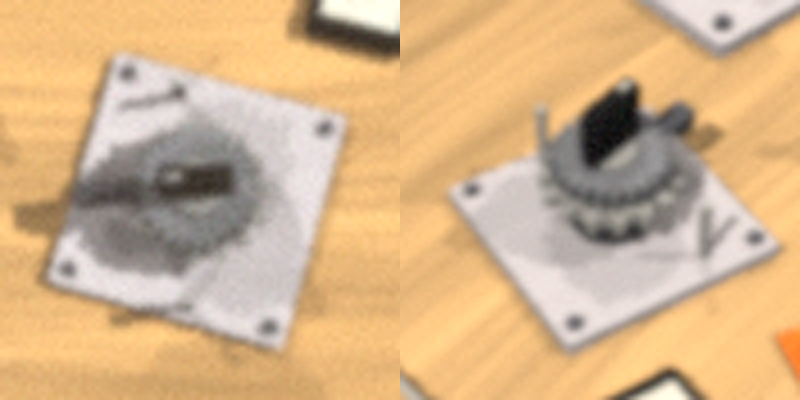

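The crop confirms (288,223). Its sides measure 148–161 mm, against 160 given, while the other two are over 200 mm. The black bar lies along the image row, with its white line pointing left (world +y). That gives a fixture yaw of about -17°, so psi ≈ 1.26. Next I move above the knob.

apply_moves:
  moves:
    - {"tx":0.03,"ty":-0.055,"tz":0.01,"az":-0.1}
    - {"tx":0.06,"ty":-0.11,"tz":0.01,"az":-0.22}
    - {"tx":0.09,"ty":-0.165,"tz":0.01,"az":-0.34}
    - {"tx":0.12,"ty":-0.22,"tz":0.01,"az":-0.46}
    - {"tx":0.15,"ty":-0.275,"tz":0.01,"az":-0.58}
    - {"tx":0.18,"ty":-0.33,"tz":0.01,"az":-0.7}
    - {"tx":0.21,"ty":-0.385,"tz":0.01,"az":-0.82}
    - {"tx":0.24,"ty":-0.44,"tz":0.01,"az":-0.94}
    - {"tx":0.27,"ty":-0.495,"tz":0.01,"az":-1.06}
    - {"tx":0.3,"ty":-0.55,"tz":0.01,"az":-1.18}

```text
invalid input at $.moves[0]: expected keys tx, ty, tz, ax, ay, az, fingers
```

apply_moves:
  moves:
    - {"tx":0.025,"ty":-0.045}
    - {"tx":0.051,"ty":-0.091,"tz":0.0,"az":-0.04}
    - {"tx":0.051,"ty":-0.091,"az":-0.04}
    - {"tx":0.051,"ty":-0.091,"az":-0.04}
    - {"tx":0.051,"ty":-0.091,"az":-0.04}
    - {"tx":0.051,"ty":-0.091,"az":-0.04}
    - {"tx":0.051,"ty":-0.091,"az":-0.04}
    - {"tx":0.051,"ty":-0.091,"az":-0.04}
    - {"tx":0.051,"ty":-0.091,"az":-0.04}
    - {"tx":0.051,"ty":-0.091,"az":-0.04}

```text
invalid input at $.moves[0]: expected keys tx, ty, tz, ax, ay, az, fingers
```

Run:
```python
from h import *
s=get_state();m=camera_model("wrist");a=camera("wrist");cv2.imwrite("pics/w1.png",a[:,:,::-1])
import pickle;pickle.dump(m,open("w1.pkl","wb"))
print(s["clock"],s["tool_pos"],s["ee_rot"],s["qpos"])
print(proj(m,[[.526,-.12,.116],[.523,-.118,0.07]]).round(1))
```

```text
0.1 [0.17486581 0.52115897 0.23881213] [-1.24796997e-04  1.61204228e-01  9.86920927e-01 -5.15417618e-04] [ 1.16238146e+00  3.51193621e-01  1.65234420e+00 -1.04489564e-05
  1.13911541e+00 -8.45890070e-02]
[[-22.8 517.6]
 [-13.  497.6]]
```

View pics/w1.png

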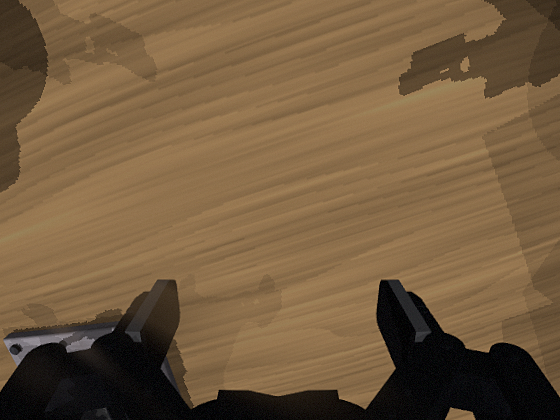

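The moves were refused because every key is required, so this picture only shows the start pose (table and the open fingers). I'll repeat them with all the keys filled in.

apply_moves:
  moves:
    - {"tx":0.03,"ty":-0.055,"tz":0.01,"ax":0,"ay":0,"az":-0.1,"fingers":-1}
    - {"tx":0.06,"ty":-0.11,"tz":0.01,"ax":0,"ay":0,"az":-0.22,"fingers":-1}
    - {"tx":0.09,"ty":-0.165,"tz":0.01,"ax":0,"ay":0,"az":-0.34,"fingers":-1}
    - {"tx":0.12,"ty":-0.22,"tz":0.01,"ax":0,"ay":0,"az":-0.46,"fingers":-1}
    - {"tx":0.15,"ty":-0.275,"tz":0.01,"ax":0,"ay":0,"az":-0.58,"fingers":-1}
    - {"tx":0.18,"ty":-0.33,"tz":0.01,"ax":0,"ay":0,"az":-0.7,"fingers":-1}
    - {"tx":0.21,"ty":-0.385,"tz":0.01,"ax":0,"ay":0,"az":-0.82,"fingers":-1}
    - {"tx":0.24,"ty":-0.44,"tz":0.01,"ax":0,"ay":0,"az":-0.94,"fingers":-1}
    - {"tx":0.27,"ty":-0.495,"tz":0.01,"ax":0,"ay":0,"az":-1.06,"fingers":-1}
    - {"tx":0.3,"ty":-0.55,"tz":0.01,"ax":0,"ay":0,"az":-1.18,"fingers":-1}

```text
clock: 1.4
tool_pos: [0.4744, -0.0288, 0.2489]
ee_rot: [-0.0, 0.685, 0.729, -0.0]
ft_force: [1.5, 0.2, 0.4]
grip_width: 0.0855
```

apply_moves:
  moves:
    - {"tx":0.025,"ty":-0.045,"tz":0,"ax":0,"ay":0,"az":-0.04,"fingers":-1}
    - {"tx":0.051,"ty":-0.091,"tz":0,"ax":0,"ay":0,"az":-0.04,"fingers":-1}
    - {"tx":0.051,"ty":-0.091,"tz":0,"ax":0,"ay":0,"az":-0.04,"fingers":-1}
    - {"tx":0.051,"ty":-0.091,"tz":0,"ax":0,"ay":0,"az":-0.04,"fingers":-1}
    - {"tx":0.051,"ty":-0.091,"tz":0,"ax":0,"ay":0,"az":-0.04,"fingers":-1}
    - {"tx":0.051,"ty":-0.091,"tz":0,"ax":0,"ay":0,"az":-0.04,"fingers":-1}
    - {"tx":0.051,"ty":-0.091,"tz":0,"ax":0,"ay":0,"az":-0.04,"fingers":-1}
    - {"tx":0.051,"ty":-0.091,"tz":0,"ax":0,"ay":0,"az":-0.04,"fingers":-1}
    - {"tx":0.051,"ty":-0.091,"tz":0,"ax":0,"ay":0,"az":-0.04,"fingers":-1}
    - {"tx":0.051,"ty":-0.091,"tz":0,"ax":0,"ay":0,"az":-0.04,"fingers":-1}

```text
clock: 2.65
tool_pos: [0.5254, -0.1198, 0.2489]
ee_rot: [-0.0, 0.699, 0.715, -0.0]
ft_force: [-0.7, 0.3, 0.2]
grip_width: 0.085
```

Run:
```python
from h import *
s=get_state();m=camera_model("wrist");a=camera("wrist");cv2.imwrite("pics/w2.png",a[:,:,::-1])
import pickle;pickle.dump(m,open("w2.pkl","wb"))
print(s["clock"],s["tool_pos"],s["ee_rot"],s["qpos"])
print(proj(m,[[.526,-.12,.116],[.523,-.118,0.07]]).round(1))
```

```text
2.65 [ 0.52535706 -0.11984302  0.2489204 ] [-2.82076295e-04  6.99057350e-01  7.15065527e-01 -1.82593747e-04] [-3.10645778e-01  3.20800485e-01  1.66905386e+00 -8.15113052e-05
  1.15240620e+00 -3.33252103e-01]
[[278.1 201.2]
 [274.8 184.3]]
```

View pics/w2.png

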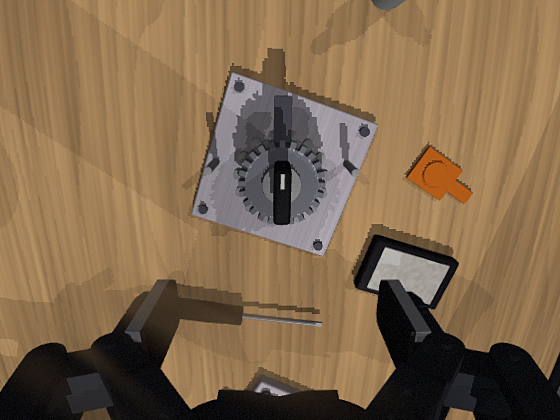

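The wrist picture shows the fixture with base corners near (232,71), (377,123), (322,255) and (192,214). The bar spans about (274–291, 160–224), and the white line and arm point up the image. I'll overlay a bar model and check the fit.

Run:
```python
from h import *
import pickle
from scipy.optimize import minimize
m=pickle.load(open("w2.pkl","rb"));a=cv2.imread("pics/w2.png")
dark=(a.max(2)<38).astype(np.uint8);n,l,st,ce=cv2.connectedComponentsWithStats(dark)
k=l[205,282];print("comp",st[k],ce[k])
ob=(l==k).astype(np.uint8);ob=cv2.morphologyEx(ob,cv2.MORPH_CLOSE,np.ones((7,7)))
def mod(p,S=8):
    x,y,th=p;c,s=np.cos(th),np.sin(th)
    X=[[x+c*i*.023-s*j*.007,y+s*i*.023+c*j*.007,z] for i in(-1,1) for j in(-1,1) for z in(.074,.116)]
    h=cv2.convexHull(proj(m,X).astype(np.float32))
    im=np.zeros((100*S,80*S),np.uint8);cv2.fillPoly(im,[((h-[240,145])*S).astype(np.int32)],1)
    return cv2.resize(im.astype(np.float32),(80,100),interpolation=cv2.INTER_AREA)
o=ob[145:245,240:320].astype(np.float32)
f=lambda p:((mod(p)-o)**2).sum()
b=min((minimize(f,[.525,-.119,t],method="Nelder-Mead",options=dict(initial_simplex=[[.525,-.119,t],[.531,-.119,t],[.525,-.113,t],[.525,-.119,t+.08]])) for t in(1.5,1.6)),key=lambda r:r.fun)
print(b.x,b.fun,o.sum())
q=ray(m,[(232,71),(377,123),(322,255),(192,214)],.02);print(q.round(4),q.mean(0),np.linalg.norm(np.roll(q,-1,0)-q,axis=1))
e=np.roll(q,-1,0)-q;print("edge deg",np.degrees(np.arctan2(e[:,1],e[:,0])))
v=(mod(b.x,1)*255).astype(np.uint8);crop=a[145:245,240:320].copy()
cv2.drawContours(crop,cv2.findContours(v,0,2)[0],-1,(0,0,255),1)
cv2.imwrite("pics/fit.png",cv2.resize(np.hstack([a[145:245,240:320],crop]),None,fx=4,fy=4,interpolation=0))
```

```text
comp [ 273  160   19   65 1013] [281.5893386  193.18953603]
[ 0.52904585 -0.11729619  1.57683107] 45.841552734375 1107.0
[[ 0.479  -0.018   0.02  ]
 [ 0.625  -0.0642  0.02  ]
 [ 0.578  -0.2121  0.02  ]
 [ 0.4328 -0.166   0.02  ]] [ 0.5286835  -0.11510089  0.02      ] [0.15316385 0.1552322  0.15234356 0.15508015]
edge deg [ -17.55215387 -107.6383775   162.3903107    72.66462985]
```

View pics/fit.png

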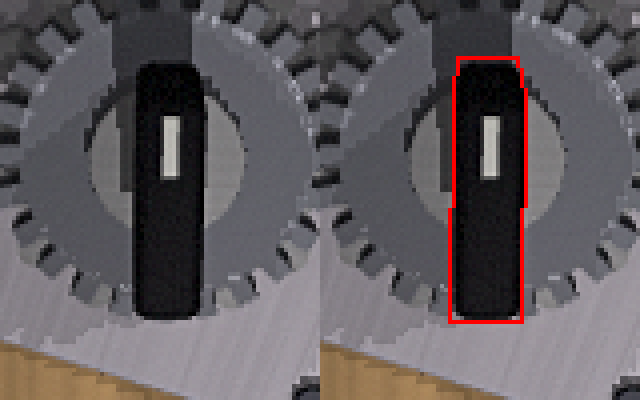

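The fit gives the axis at (0.529, -0.117) and the bar yaw as 90.3°. The base centre of (0.5287, -0.115) agrees. With the fixture yaw at -17.5°, psi is about 1.26. Next I descend and pinch.

apply_moves:
  moves:
    - {"tx":0.0035,"ty":0.0027,"tz":-0.04,"ax":0,"ay":0,"az":-0.016,"fingers":-1}
    - {"tx":0.0035,"ty":0.0027,"tz":-0.08,"ax":0,"ay":0,"az":-0.016,"fingers":-1}
    - {"tx":0.0035,"ty":0.0027,"tz":-0.12,"ax":0,"ay":0,"az":-0.016,"fingers":-1}
    - {"tx":0.0035,"ty":0.0027,"tz":-0.16,"ax":0,"ay":0,"az":-0.016,"fingers":-1}
    - {"tx":0.0035,"ty":0.0027,"tz":-0.16,"ax":0,"ay":0,"az":-0.016,"fingers":-1}
    - {"tx":0.0035,"ty":0.0027,"tz":-0.16,"ax":0,"ay":0,"az":-0.016,"fingers":-1}
    - {"tx":0.0035,"ty":0.0027,"tz":-0.16,"ax":0,"ay":0,"az":-0.016,"fingers":0}
    - {"tx":0.0035,"ty":0.0027,"tz":-0.16,"ax":0,"ay":0,"az":-0.016,"fingers":1}
    - {"tx":0.0035,"ty":0.0027,"tz":-0.16,"ax":0,"ay":0,"az":-0.016,"fingers":1}
    - {"tx":0.0035,"ty":0.0027,"tz":-0.16,"ax":0,"ay":0,"az":-0.016,"fingers":1}
  force: 60

```text
clock: 3.95
tool_pos: [0.5287, -0.1171, 0.0891]
ee_rot: [-0.0, 0.705, 0.709, -0.0]
ft_force: [-13.2, 0.5, 26.3]
grip_width: 0.0135
```

apply_moves:
  moves:
    - {"tx":0,"ty":0,"tz":0,"ax":0,"ay":0,"az":0,"fingers":1}
    - {"tx":0,"ty":0,"tz":0,"ax":0,"ay":0,"az":0,"fingers":1}
    - {"tx":0,"ty":0,"tz":0,"ax":0,"ay":0,"az":0,"fingers":1}
    - {"tx":0,"ty":0,"tz":0,"ax":0,"ay":0,"az":0,"fingers":1}
    - {"tx":0,"ty":0,"tz":0,"ax":0,"ay":0,"az":0,"fingers":1}
    - {"tx":0,"ty":0,"tz":0,"ax":0,"ay":0,"az":0,"fingers":1}
    - {"tx":0,"ty":0,"tz":0,"ax":0,"ay":0,"az":0,"fingers":1}
    - {"tx":0,"ty":0,"tz":0,"ax":0,"ay":0,"az":0,"fingers":1}
    - {"tx":0,"ty":0,"tz":0,"ax":0,"ay":0,"az":0,"fingers":1}
    - {"tx":0,"ty":0,"tz":0,"ax":0,"ay":0,"az":0,"fingers":1}
  force: 60

```text
clock: 5.2
tool_pos: [0.5286, -0.1172, 0.0893]
ee_rot: [-0.0, 0.705, 0.71, -0.0]
ft_force: [-2.6, 0.1, 5.3]
grip_width: 0.0134
```

```bash
cat >> h.py <<'E'
def rep():
    s=get_state();w,x,y,z=s["ee_rot"];X=np.array([1-2*(y*y+z*z),2*(x*y+w*z)]);yaw=np.arctan2(X[1],X[0])
    print(round(s["clock"],2),s["tool_pos"].round(4),"toolx deg",np.degrees(yaw).round(2),"psi est",round(np.radians(162.5)-yaw,3),"F",s["ft_force"].round(1),"T",s["wrist_torque"].round(2),"w",round(s["grip_width"],4),"q6",s["qpos"][5].round(3))
E
python3 -c "from h import *;rep()"
```

```text
5.2 [ 0.5286 -0.1172  0.0893] toolx deg 90.39 psi est 1.259 F [-2.6  0.1  5.3] T [-0.04  0.41  0.04] w 0.0134 q6 -0.311
```

The bar is pinched (13.4 mm opening, light force). Turning anticlockwise now, first by 1.2 rad.

apply_moves:
  moves:
    - {"tx":0,"ty":0,"tz":0,"ax":0,"ay":0,"az":0.12,"fingers":1}
    - {"tx":0,"ty":0,"tz":0,"ax":0,"ay":0,"az":0.24,"fingers":1}
    - {"tx":0,"ty":0,"tz":0,"ax":0,"ay":0,"az":0.36,"fingers":1}
    - {"tx":0,"ty":0,"tz":0,"ax":0,"ay":0,"az":0.48,"fingers":1}
    - {"tx":0,"ty":0,"tz":0,"ax":0,"ay":0,"az":0.6,"fingers":1}
    - {"tx":0,"ty":0,"tz":0,"ax":0,"ay":0,"az":0.72,"fingers":1}
    - {"tx":0,"ty":0,"tz":0,"ax":0,"ay":0,"az":0.84,"fingers":1}
    - {"tx":0,"ty":0,"tz":0,"ax":0,"ay":0,"az":0.96,"fingers":1}
    - {"tx":0,"ty":0,"tz":0,"ax":0,"ay":0,"az":1.08,"fingers":1}
    - {"tx":0,"ty":0,"tz":0,"ax":0,"ay":0,"az":1.2,"fingers":1}

```text
clock: 6.45
tool_pos: [0.5289, -0.1169, 0.0893]
ee_rot: [0.0, 0.179, 0.984, -0.0]
ft_force: [0.3, 2.3, 2.2]
grip_width: 0.0133
```

```bash
python3 -c "from h import *;rep()"
```

```text
6.45 [ 0.5289 -0.1169  0.0893] toolx deg 159.36 psi est 0.055 F [0.3 2.3 2.2] T [ 0.47 -0.05  0.04] w 0.0133 q6 -1.513
```

Now I push gently on into the stop and look at the torque.

apply_moves:
  moves:
    - {"tx":0,"ty":0,"tz":0,"ax":0,"ay":0,"az":0.02,"fingers":1}
    - {"tx":0,"ty":0,"tz":0,"ax":0,"ay":0,"az":0.04,"fingers":1}
    - {"tx":0,"ty":0,"tz":0,"ax":0,"ay":0,"az":0.06,"fingers":1}
    - {"tx":0,"ty":0,"tz":0,"ax":0,"ay":0,"az":0.08,"fingers":1}
    - {"tx":0,"ty":0,"tz":0,"ax":0,"ay":0,"az":0.08,"fingers":1}
    - {"tx":0,"ty":0,"tz":0,"ax":0,"ay":0,"az":0.08,"fingers":1}
    - {"tx":0,"ty":0,"tz":0,"ax":0,"ay":0,"az":0.08,"fingers":1}
    - {"tx":0,"ty":0,"tz":0,"ax":0,"ay":0,"az":0.08,"fingers":1}
    - {"tx":0,"ty":0,"tz":0,"ax":0,"ay":0,"az":0.08,"fingers":1}
    - {"tx":0,"ty":0,"tz":0,"ax":0,"ay":0,"az":0.08,"fingers":1}

```text
clock: 7.7
tool_pos: [0.529, -0.1169, 0.0893]
ee_rot: [0.0, 0.14, 0.99, -0.0]
ft_force: [-0.2, 3.1, 3.9]
grip_width: 0.0132
```

```bash
python3 -c "
from h import *;rep();cv2.imwrite('pics/w3.png',camera('wrist')[:,:,::-1])"
```

```text
7.7 [ 0.529  -0.1169  0.0893] toolx deg 163.93 psi est -0.025 F [-0.2  3.1  3.9] T [ 0.45  0.17 -1.24] w 0.0132 q6 -1.593
```

View pics/w3.png

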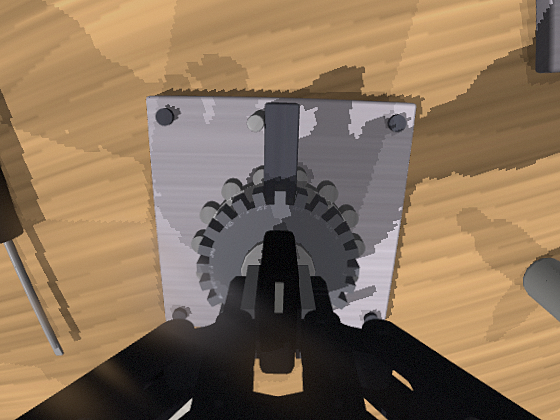

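The index arm at (282,150) now rests against the stop post at (256,120), and the torque has risen to -1.24 N·m, so the knob is at the end stop. Next I turn three clicks clockwise, back to tool yaw 90.4° (-1.283 rad).

apply_moves:
  moves:
    - {"tx":0,"ty":0,"tz":0,"ax":0,"ay":0,"az":-0.14,"fingers":1}
    - {"tx":0,"ty":0,"tz":0,"ax":0,"ay":0,"az":-0.28,"fingers":1}
    - {"tx":0,"ty":0,"tz":0,"ax":0,"ay":0,"az":-0.42,"fingers":1}
    - {"tx":0,"ty":0,"tz":0,"ax":0,"ay":0,"az":-0.56,"fingers":1}
    - {"tx":0,"ty":0,"tz":0,"ax":0,"ay":0,"az":-0.7,"fingers":1}
    - {"tx":0,"ty":0,"tz":0,"ax":0,"ay":0,"az":-0.84,"fingers":1}
    - {"tx":0,"ty":0,"tz":0,"ax":0,"ay":0,"az":-0.98,"fingers":1}
    - {"tx":0,"ty":0,"tz":0,"ax":0,"ay":0,"az":-1.12,"fingers":1}
    - {"tx":0,"ty":0,"tz":0,"ax":0,"ay":0,"az":-1.22,"fingers":1}
    - {"tx":0,"ty":0,"tz":0,"ax":0,"ay":0,"az":-1.283,"fingers":1}

```text
clock: 9.0
tool_pos: [0.5286, -0.1172, 0.0893]
ee_rot: [-0.0, 0.704, 0.71, -0.001]
ft_force: [-4.4, -0.7, 4.0]
grip_width: 0.0131
```

apply_moves:
  moves:
    - {"tx":0,"ty":0,"tz":0,"ax":0,"ay":0,"az":0,"fingers":1}
    - {"tx":0,"ty":0,"tz":0,"ax":0,"ay":0,"az":0,"fingers":1}
    - {"tx":0,"ty":0,"tz":0,"ax":0,"ay":0,"az":0,"fingers":1}
    - {"tx":0,"ty":0,"tz":0,"ax":0,"ay":0,"az":0,"fingers":1}
    - {"tx":0,"ty":0,"tz":0,"ax":0,"ay":0,"az":0,"fingers":1}
    - {"tx":0,"ty":0,"tz":0,"ax":0,"ay":0,"az":0,"fingers":1}
    - {"tx":0,"ty":0,"tz":0,"ax":0,"ay":0,"az":0,"fingers":1}
    - {"tx":0,"ty":0,"tz":0,"ax":0,"ay":0,"az":0,"fingers":1}
    - {"tx":0,"ty":0,"tz":0,"ax":0,"ay":0,"az":0,"fingers":1}
    - {"tx":0,"ty":0,"tz":0,"ax":0,"ay":0,"az":0,"fingers":1}

```text
clock: 10.25
tool_pos: [0.5286, -0.1172, 0.0893]
ee_rot: [-0.0, 0.704, 0.71, -0.001]
ft_force: [-2.6, 0.9, 4.9]
grip_width: 0.0134
```

```bash
python3 -c "
from h import *;rep()
w=cv2.resize(camera('wrist'),(400,300));t=camera('top')[150:270,210:370];t=cv2.resize(t,(400,300))
cv2.imwrite('pics/w4.png',np.hstack([w,t])[:,:,::-1])"
```

```text
10.25 [ 0.5286 -0.1172  0.0893] toolx deg 90.44 psi est 1.258 F [-2.6  0.9  4.9] T [ 0.23  0.27 -0.  ] w 0.0134 q6 -0.309
```

View pics/w4.png

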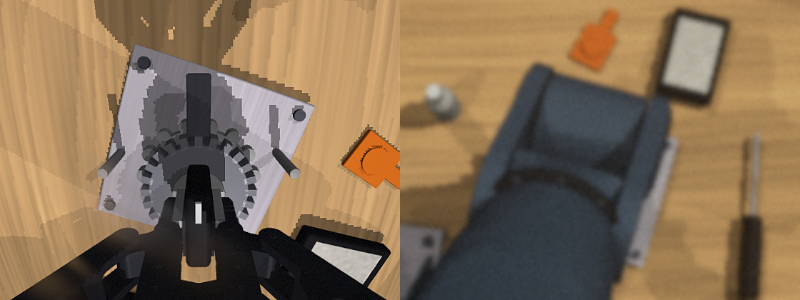

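In the wrist view the index arm (198,110) points midway between the two posts, which fits 72° of the 144° range. The torque about z is zero, the pinch holds, and the bystanders haven't moved. Handing in.

```bash
python3 -c "
from h import *;rep();job_done()"
```

```text
10.35 [ 0.5286 -0.1172  0.0893] toolx deg 90.43 psi est 1.258 F [-2.6  0.5  4.3] T [0.16 0.23 0.02] w 0.0129 q6 -0.309
the job is handed in; nothing more can be done
```

I turned the knob on the smallest of the three fixtures anticlockwise to its end stop, then clockwise three clicks. I handed the job in at 10.35 s with the bar still pinched; `job_done()` gives no verdict.

- **End stop:** the picture showed the index arm against its post. The wrist moment about the knob's axis had risen to -1.24 N·m there. The knob stayed pressed against the stop for about 0.75 s.
- **Third click:** at hand-in the knob angle worked out from the tool's yaw was 1.258 rad, against a target of 1.257. The moment about the axis was about 0. The picture showed the arm midway between the two posts, as the third click should be.
- **Grip:** the opening was 12.9 mm on the 14 mm bar, with the grip set to 60 N. The grasp point was about 2 mm from the grip point.
- **Bystanders:** the bottle, screwdriver, tag and screen looked undisturbed in the last picture; I did not measure them again.

The first two move calls were refused because I had left out keys, and nothing moved. The only disagreement was the base measuring 154 mm from the wrist camera instead of 160 mm, because I had assumed its top was higher than it is.

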